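# Close the casting frame round the wax star and back it with the weight

## Task

Close the casting frame round the wax star: take the loose wall, tuck its heel end in behind the steel post while it still stands open at an angle, then swing it about that end against the post until it shuts flush on the end of the short side wall, with its heel close up to the long side wall. Then set the iron weight down gently on the grey board, lengthwise and snug along the outside of the shut wall between the post and the swinging end, so that the plaster cannot push it open. Do not disturb the wax star or the other things on the bench.

Things in the scene. Friction and masses are not known exactly. Their poses are not given: they have to be found in the camera images.
- mould: Casting frame, fixed: grey base board 300 x 420 x 12 mm with three plywood walls (26 thick, 42 high, tops 54 mm over the bench) and a steel post. Origin: centre of the board's underside, on the bench. Its -y side is open; the bare part of the board outside the opening reaches to y = -210 mm. The back wall lies at y = 175 to 201 mm. The other entries are in these axes.
- long_wall (a point): Inner face of the long side wall, level with the loose wall's place and at its mid-height (x = 90, y = -8 mm in the frame's axes, 33 mm over the bench). This wall lies at x = 90 to 116 and runs from y = -46 to 175 mm, past the opening; the heel end of the loose wall butts on this face.
- short_wall_end (a point): Centre of the end face of the short side wall, on which the loose wall shuts (x = -83, y = 5 mm in the frame's axes, 33 mm over the bench). The short wall lies at x = -96 to -70 and runs from y = 5 to 175 mm.
- post_top (a point): Centre of the top of the fixed upright steel post, 14 mm in diameter, 50 mm tall above the base board (top 62 mm over the bench), at x = 68, y = -29 mm in the frame's axes: it stands 1 mm clear outside the shut loose wall's outer face and 15 mm clear of the long wall. The loose wall's heel goes on its inner (+y) side.
- gate_mid (a point): Centre of the loose wall: plain plywood board 200 long x 26 thick x 42 mm high, about 0.14 kg, standing on edge on the base board, open at 0.45 to 0.8 rad. x along it, +x to the heel end; -y is its outer face. Shut: axes as the frame's, at x = -10, y = -8 mm, 33 mm over the bench, outer face at y = -21. (A similar board 105 mm long on the bench is only an offcut.)
- gate_heel (a point): Centre of the end face of the loose wall at its heel end, 100 mm from its middle: the end nearer the post and long wall, at the start 50 to 90 mm short of its place. Shut, it lies at x = 90, y = -8 mm in the frame's axes.
- gate_tip (a point): Centre of the other end face of the loose wall, the swinging end. Shut, it lies at x = -110, y = -8 mm in the frame's axes, 14 mm past the short wall's outer face.
- weight_mid (a point): Centre of the block of the cast-iron weight, 14 mm above its underside: block 90 x 40 x 28 mm, long way along its x; about 0.8 kg. It stands upright on the bench to the left or right of the frame. Either way round will do.
- weight_grip (a point): Centre of the straight top bar of the weight's bow handle, 64 mm above the block's centre: round bar 12 mm in diameter, running along the weight's x for 50 mm, its underside 44 mm above the block's top. The bow's two legs stand 34 mm either side.
- wax_star: Black wax starfish-shaped model, about 110 mm across and 32 mm high, loose, in the middle of the frame; origin at the centre of its underside. Must stay where it is.
Mind the look-alikes: they are no part of the job. Leave any orange, pink or turquoise look-alike of the part that bears gate_mid alone.

How it is judged:
By the outcome, as a careful person would: the job done as asked, in the order asked, and still so for the second after the job is handed in, with the robot touching nothing.
It also fails if it takes over 58 s, if anything falls off the work surface, if the arm or the gripper's body presses on something with over 40 N, if the wrist force passes 120 N, or if a joint passes its speed limit or range.

## Robot

A 6-joint arm with a two-finger parallel gripper is mounted at the origin on the work surface. World frame = base frame: x ahead of the robot, y to its left, z up, the work surface at z = 0. Lengths are in m, angles in rad, forces in N, time in s.
With the tool pointing down it reaches from about 0.15 to 0.775 m from the base axis. Payload 6.1 kg.
Tool frame: the origin (TCP) lies at the very end of the fingers, on their centre line; the grasp point (between the pads) lies 19 mm behind it; z points along the fingers, y is the line along which they close (so a half turn about z gives the same grasp; the last joint's range is limited). The gripper opens to 85 mm and grips with 20 to 120 N. Pads are 22 mm wide; open, the fingers measure 114 mm over their backs; the gripper's body (76 mm by 85 mm) begins 54 mm behind the grasp point. The pads swing forward as they close: fully open they stand 13 mm farther back than shut.
Start: joints at [-1.223, 0.126, -0.04, 1.405, 0, 1.571], TCP at [0.179, -0.494, 0.231] pointing down, gripper open.
Joint ranges: [-2.72, 2.72], [-0.95, 1.95], [-1.27, 1.35], [-1.78, 2.02], [-1.46, 1.47], [-3.14, 3.14]. Speed limits (rad/s): [2.39, 2.39, 3.01, 3.14, 3.14, 3.14].

## Interface

Orientations are given as [roll, pitch, yaw] about the fixed x, y, z axes, in that order (R = Rz(yaw) Ry(pitch) Rx(roll)).
In Python, from workcell import robot gives the robot as it stands.
- The arm moves only by the shell command python3 -m pendant 'ROWS' [FORCE]. ROWS is JSON, one flat list of numbers, 7 for each row, row after row: the shift along the world's x, y, z scaled (see below), then the turn, a rotation vector about the world's x, y, z scaled (see below), then the opening, from 0 (shut) to 1 (fully open). In form: [dx, dy, dz, ax, ay, az, gripper, dx, dy, dz, ax, ay, az, gripper, ...]. A call has 1 to 12 rows; each row shifts and turns the commanded pose from where the row before left it; what a row does not reach is not made up. The controller multiplies each number of a shift by 15 cm and each number of a turn by 90 degrees. A row lasts 1/8 s, in which the tool goes at most 62.5 mm and 10.7 degrees, less where a joint would pass 70% of its speed; a pose out of reach is approached as far as the arm can. A call with a number of a shift or a turn outside -1 to 1 is refused whole. A call with a gripper value outside its range is refused whole. The fingers move at their own pace and stop on an object; FORCE is the grip in N (left out, the last holds). Time passes only in rows, so rows that do not move let the fingers close. It gives the time, the measured TCP pose, the force, the opening and the grip force at its end, in the units of the state.
- robot.read_state(): the state, without advancing time (a new reading comes with each control period).
- robot.snapshot(name): name is "scene" or "top" or "wrist"; returns the picture (420x560x3 uint8, red, green, blue); there is no depth.
- robot.get_calibration(name): a dict with "mtx" (3x3 intrinsics, pixels), "world_from_camera" (4x4, takes a point from camera to world coordinates). Camera axes: x right, y down, z forward; pixel columns grow to the right and rows downward; lengths in m; the calibration is good to about 2 mm. A picture is of the moment at which its call begins: read the wrist's pose just before it. get_calibration takes no time and is no camera call; for the wrist camera it gives the pose at the moment of the call.
- robot.finish_job(): hands the job in; it is judged then, once.
The state is a dict: "time": time; "joint_pos": joint angles; "dq": joint speeds; "tau": joint torques, N m; "tcp_pos": TCP position; "ee_rot": TCP orientation; "force": force on the tool from outside, world axes, zero at the start; "wrist_torque": the same for the moment, N m; "gripper_width": finger opening in m; "finger_force": force on a finger pad.
Only numpy, scipy, OpenCV 4.12 (cv2) and the standard library are available. Lean on these libraries where they do the work, as an engineer would, in place of code of your own. Each camera call takes 0.05 s, during which the arm holds its last target. There are 200 camera calls.

## Working session

There is one attempt and no reset: what is moved stays moved. The work goes in short steps, Python scripts to look and compute and a shell command to move; the robot and the scene stay as the last step left them, time stands still between calls to the robot, and variables do not carry over. Pictures are saved under pics/ and viewed, at most 10 in all, crops included, and the job is handed in when it is done.

```bash
ls; mkdir -p pics; python3 - <<'E'
from workcell import robot
import cv2
for n in ("scene","top"):
    im=robot.snapshot(n); cv2.imwrite(f"pics/{n}0.png",im[:,:,::-1])
    c=robot.get_calibration(n); print(n,c["mtx"].round(1).tolist(),c["world_from_camera"].round(3).tolist())
s=robot.read_state(); print({k:s[k] for k in("time","tcp_pos","ee_rot","gripper_width","force")})
E
```

```text
pics
scene [[540.8, 0.0, 276.3], [0.0, 540.8, 212.7], [0.0, 0.0, 1.0]] [[-0.399, 0.474, -0.785, 1.587], [0.917, 0.224, -0.33, 0.538], [0.02, -0.851, -0.524, 0.834], [0.0, 0.0, 0.0, 1.0]]
top [[403.3, 0.0, 277.7], [0.0, 403.3, 213.9], [0.0, 0.0, 1.0]] [[0.011, -0.983, 0.182, 0.261], [-1.0, -0.012, -0.008, 0.075], [0.01, -0.182, -0.983, 1.091], [0.0, 0.0, 0.0, 1.0]]
{'time': 0.1, 'tcp_pos': array([ 0.17882677, -0.49323499,  0.23059793]), 'ee_rot': array([-3.14018939e+00,  2.34242405e-05,  3.47810555e-01]), 'gripper_width': 0.08517116754961004, 'force': array([-0.66611633,  0.33166397,  0.56169816])}
```

View pics/top0.png

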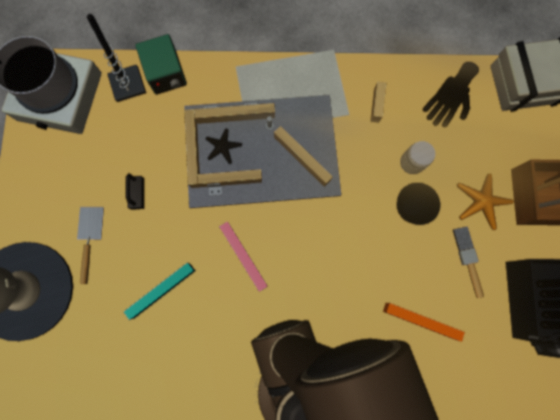

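View pics/scene0.png

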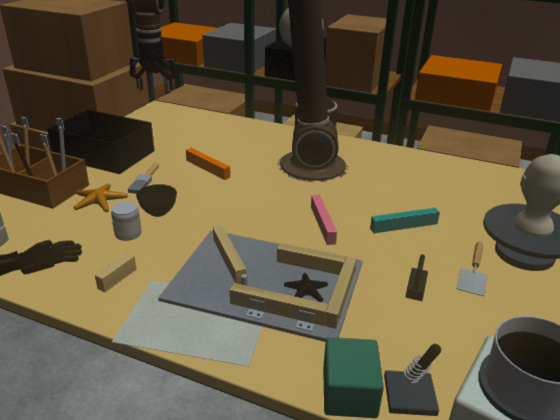

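The top view shows the frame at about (187–340, 97–205), with the back wall at left (190), the long wall along the top edge (y≈110), the short wall at the bottom (y≈177) and the post at (270,121). The plywood loose wall runs from (278,131) to (328,180). Look-alikes are pink (243,256), turquoise (160,291), orange (424,322) and the offcut (380,100). The dark object at (135,190) is about 52x88 mm and has a handle, so it fits the weight. I'll confirm these in an enlarged crop.

```bash
cat > h.py <<'E'
import numpy as np, cv2
from workcell import robot
def ray(n,uv,cal=None):
    c=cal or robot.get_calibration(n); T=np.array(c["world_from_camera"])
    d=np.linalg.inv(c["mtx"])@np.array([uv[0],uv[1],1.]); return T[:3,3],T[:3,:3]@d
def onz(n,uv,z,cal=None):
    o,d=ray(n,uv,cal); return o+d*(z-o[2])/d[2]
def proj(n,p,cal=None):
    c=cal or robot.get_calibration(n); T=np.linalg.inv(np.array(c["world_from_camera"]))
    q=np.array(c["mtx"])@(T[:3,:3]@np.array(p)+T[:3,3]); return q[:2]/q[2]
def rect(mask,n,z,cal=None):
    cs,_=cv2.findContours(mask.astype(np.uint8),cv2.RETR_EXTERNAL,cv2.CHAIN_APPROX_NONE)
    c=max(cs,key=cv2.contourArea)[:,0,:]
    P=np.array([onz(n,p,z,cal)[:2] for p in c])*1000
    return cv2.minAreaRect(P.astype(np.float32)),c
E
python3 - <<'E'
from h import *
im=cv2.imread("pics/top0.png")
cv2.imwrite("pics/crop1.png",cv2.resize(im[90:215,115:345],None,fx=3.45,fy=3.45,interpolation=cv2.INTER_CUBIC))
hsv=cv2.cvtColor(im,cv2.COLOR_BGR2HSV)
for p in [(303,155),(226,110),(191,150),(230,178),(300,120),(270,121),(100,120),(135,190),(223,146),(250,250),(150,220)]: print(p,hsv[p[1],p[0]])
E
```

```text
(303, 155) [ 20 115 148]
(226, 110) [ 20 115 148]
(191, 150) [ 20 119 144]
(230, 178) [ 20 116 136]
(300, 120) [20  8 99]
(270, 121) [23 24 85]
(100, 120) [ 21 141 177]
(135, 190) [19 46 44]
(223, 146) [19 82 25]
(250, 250) [ 22 136 178]
(150, 220) [ 21 136 178]
```

View pics/crop1.png

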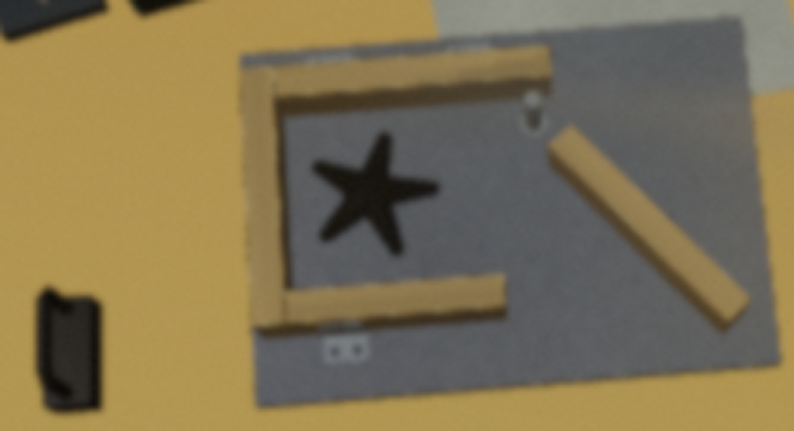

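The crop confirms it: the loose wall runs from heel (560,137) to tip (737,310), the post top is at (533,98), and the weight with its bow handle (seen from above, handle leaning left by parallax) is at (70,350).

```bash
python3 - <<'E'
from h import *
im=cv2.imread("pics/top0.png"); hsv=cv2.cvtColor(im,cv2.COLOR_BGR2HSV)
cr=lambda p:(p[0]/3.45+115-.36,p[1]/3.45+90-.36)
# board corners in frame axes (mm): image TL=(150,210) TR=(150,-210) BR=(-150,-210) BL=(-150,210)
img=[(240,55),(742,17),(780,363),(258,405)]
F=np.array([(150,210),(150,-210),(-150,-210),(-150,210)],float)
W=np.array([onz("top",cr(p),.012)[:2]*1000 for p in img])
def fit(F,W):
    Fc,Wc=F-F.mean(0),W-W.mean(0); a=np.arctan2((Fc[:,0]*Wc[:,1]-Fc[:,1]*Wc[:,0]).sum(),(Fc*Wc).sum())
    R=np.array([[np.cos(a),-np.sin(a)],[np.sin(a),np.cos(a)]]); t=W.mean(0)-R@F.mean(0); return a,t,R,W-(F@R.T+t)
a,t,R,res=fit(F,W); print("frame",a,t,res.round(1).tolist())
toF=lambda w:R.T@(np.array(w)-t)
print("post F",toF(onz("top",cr((533,98)),.062)[:2]*1000))
print("long wall end",[toF(onz("top",cr(p),.054)[:2]*1000).round(1) for p in [(549,46),(549,80),(504,275),(504,308)]])
m=cv2.inRange(hsv,(12,90,118),(28,200,255)); m2=np.zeros_like(m); m2[120:190,268:335]=m[120:190,268:335]
# keep the component at gate
n,l=cv2.connectedComponents(m2); k=l[155,303]; r,c=rect(l==k,"top",.054); print("gate",r)
g=cv2.boxPoints(r); print([toF(p).round(1) for p in g], toF(r[0]))
m=cv2.inRange(hsv,(0,0,0),(180,255,70)); m2=np.zeros_like(m); m2[165:215,115:160]=m[165:215,115:160]
n,l=cv2.connectedComponents(m2); r,c=rect(l==l[190,138],"top",.028); print("weight",r)
print(onz("top",cr((84,298)),.028)*1000,onz("top",cr((84,408)),.028)*1000,"bar",onz("top",cr((48,340)),.084)*1000)
E
```

```text
frame 0.09547286923909261 [644.29609468 114.52648269] [[-1.7, -1.1], [-1.3, 0.6], [1.2, 2.7], [1.8, -2.2]]
post F [ 68.93893673 -28.24624985]
long wall end [array([115.5, -44.7]), array([ 86.6, -42.3]), array([-70.8,   5.7]), array([-97.1,   7.7])]
gate ((617.3984375, 1.20330810546875), (195.53982543945312, 24.37272834777832), 44.846614837646484)
[array([-120.9, -162.8]), array([-105.4, -181.7]), array([ 45.7, -57.6]), array([ 30.3, -38.8])] [ -37.57802296 -110.24299547]
weight ((516.1904296875, 453.823486328125), (96.49307250976562, 45.91926956176758), 4.0760602951049805)
[557.79285101 444.64369618  28.        ] [469.52186534 438.1943589   28.        ] bar [509.57474948 449.42575809  84.        ]
```

```bash
python3 -m pendant '[0.243,0.274,0,0,0,0.023,1, 0.243,0.274,0,0,0,0.023,1, 0.243,0.274,0,0,0,0.023,1, 0.243,0.274,0,0,0,0.023,1, 0.243,0.274,0,0,0,0.023,1, 0.243,0.274,0,0,0,0.023,1, 0.243,0.274,0,0,0,0.023,1, 0.243,0.274,0,0,0,0.023,1, 0.243,0.274,0,0,0,0.023,1, 0.243,0.274,0,0,0,0.023,1, 0.243,0.274,0,0,0,0.023,1, 0.243,0.274,0,0,0,0.024,1]' 40
python3 -m pendant '[0,0,-0.1,0,0,0,1, 0,0,-0.1,0,0,0,1, 0,0,-0.1,0,0,0,1,0,0,0,0,0,0,1]'
python3 - <<'E'
from h import *
import pickle
s=robot.read_state();c=robot.get_calibration("wrist");im=robot.snapshot("wrist")[:,:,::-1]
pickle.dump(c,open("w1.pkl","wb"));cv2.imwrite("pics/w1.png",im);print(s["tcp_pos"],s["ee_rot"],s["joint_pos"].round(2))
E
```

```text
time: 1.6
tcp_pos: [0.6172, 0.0012, 0.2308]
ee_rot: [-3.141, 0.001, 0.784]
force: [-0.2, -0.7, -0.0]
gripper_width: 0.0855
finger_force: 0.0
time: 2.1
tcp_pos: [0.6148, -0.0014, 0.1848]
ee_rot: [-3.14, 0.002, 0.781]
force: [-0.3, -0.6, 0.3]
gripper_width: 0.0856
finger_force: 0.0
[ 0.61483653 -0.00138106  0.18482639] [-3.13974529e+00  1.93731027e-03  7.81322495e-01] [-0.    0.3   0.08  1.35 -0.    2.36]
```

View pics/w1.png

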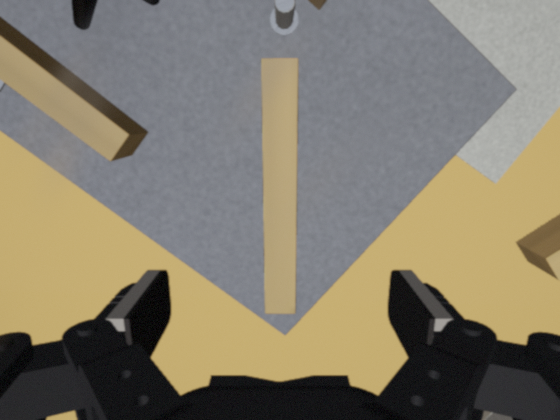

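The wrist view shows the loose wall upright at columns 263–298, with its heel edge at row 58 and tip edge at row 314. The post top is at (284,4) and the short wall's end is near (130,140). Joint 6 would run out of range when the wall shuts, so I'll turn the tool by half a turn first.

```bash
cat >> h.py <<'E'
# frame pose (mm) and helpers
A=0.0955; T0=np.array([644.3,114.5])
def RA(a): return np.array([[np.cos(a),-np.sin(a)],[np.sin(a),np.cos(a)]])
toF=lambda w:RA(A).T@(np.array(w)[:2]-T0)
toW=lambda f:RA(A)@np.array(f)+T0
E
python3 - <<'E'
from h import *
import pickle
c=pickle.load(open("w1.pkl","rb"))
for n,p,z in [("heelL",(262.5,58),.054),("heelR",(298,58),.054),("tipL",(265,314),.054),("tipR",(295,314),.054),("post",(284,4),.062),("swc in",(130,158),0.012),("board corner",(285,334),.012),("corner2",(516,89),.012)]:
    w=onz("w",p,z,c)[:2]*1000; print(n,w.round(1),toF(w).round(1))
im=cv2.imread("pics/w1.png");hsv=cv2.cvtColor(im,cv2.COLOR_BGR2HSV);print(hsv[200,280],hsv[100,200])
E
python3 -m pendant '[0,0,0,0,0,0.111,1, 0,0,0,0,0,0.111,1, 0,0,0,0,0,0.111,1, 0,0,0,0,0,0.111,1, 0,0,0,0,0,0.111,1, 0,0,0,0,0,0.111,1, 0,0,0,0,0,0.111,1, 0,0,0,0,0,0.111,1, 0,0,0,0,0,0.111,1]'
python3 -m pendant '[0,0,0,0,0,0.111,1, 0,0,0,0,0,0.111,1, 0,0,0,0,0,0.111,1, 0,0,0,0,0,0.111,1, 0,0,0,0,0,0.111,1, 0,0,0,0,0,0.111,1, 0,0,0,0,0,0.111,1, 0,0,0,0,0,0.111,1, 0,0,0,0,0,0.112,1,0,0,0,0,0,0,1]'
```

```text
heelL [680.7  81.2] [ 33.1 -36.6]
heelR [698.1  63.7] [ 48.7 -55.7]
tipL [538.7 -59.2] [-121.7 -162.8]
tipR [556.5 -77.1] [-105.7 -182.3]
post [713.5  92.9] [ 66.8 -28.1]
swc in [545.8 111.9] [-98.3   6.8]
board corner [ 517.6 -104.9] [-147.1 -206.3]
corner2 [812.4 -77.1] [ 149.1 -206.8]
[ 21  82 181] [113  16 141]
time: 3.28
tcp_pos: [0.6164, -0.0009, 0.1875]
ee_rot: [3.14, 0.001, 2.357]
force: [0.7, -0.3, -0.4]
gripper_width: 0.0856
finger_force: 0.0
time: 4.53
tcp_pos: [0.6164, -0.0008, 0.1873]
ee_rot: [-3.141, 0.001, -2.363]
force: [-0.9, 0.3, -0.0]
gripper_width: 0.0855
finger_force: 0.0
```

```bash
python3 -m pendant '[0.014,0.02,-0.18,0,0,0,1, 0,0,-0.18,0,0,0,1, 0,0,-0.18,0,0,0,1, 0,0,-0.18,0,0,0,1, 0,0,-0.18,0,0,0,1, 0,0,-0.18,0,0,0,1, 0,0,0,0,0,0,1, 0,0,0,0,0,0,0.1, 0,0,0,0,0,0,0.1,0,0,0,0,0,0,0.1,0,0,0,0,0,0,0.1]' 30
```

```text
time: 5.9
tcp_pos: [0.6191, 0.0026, 0.0253]
ee_rot: [-3.14, 0.001, -2.36]
force: [-0.3, -0.7, 4.4]
gripper_width: 0.0259
finger_force: 30.3
```

```bash
python3 -m pendant '[0,0,0,0,0,0,0, 0,0,0,0,0,0,0, 0,0,0,0,0,0,0,0,0,0,0,0,0,0]' 30
```

```text
time: 6.4
tcp_pos: [0.6191, 0.0026, 0.0253]
ee_rot: [-3.14, 0.001, -2.36]
force: [-0.1, -0.8, 5.4]
gripper_width: 0.0254
finger_force: 30.5
```

```bash
sed -i 's/T0=np.array.*/T0=np.array([644.2,115.5])/' h.py; cat > path.py <<'E'
from h import *
def centre(th,c,w):
    s,k=np.sin(th),np.cos(th); p=np.array([68,-29])+(20+c)*np.array([-s,k])
    hx=90-13*s-w; return np.array([hx-100*k,p[1]+(hx-p[0])/k*s-100*s])
E
python3 - <<'E'
from path import *
s=robot.read_state();p=s["tcp_pos"]*1000;th=s["ee_rot"][2]+np.pi-A;f=toF(p);print("now F",f,th)
u=np.array([np.cos(th),np.sin(th)]);n=np.array([-u[1],u[0]])
prev=f;last=th
def step(name,t,a):
    global prev,last
    d=RA(A)@(t-prev);print(name,t.round(1),"units",(d/150).round(3),"turn",round((a-last)/(np.pi/2),4));prev,last=t,a
t=centre(th,3,3);dn=(t-f)@n;step("side",f+n*dn,th);step("fwd",t,th)
for i,a in enumerate(np.linspace(th,0,9)[1:]):
    k=a/th; step("th%.3f"%a,centre(a,1+2*k,0.5+2.5*k),a)
E
```

```text
now F [ -35.77566711 -109.99115363] 0.6856803235767125
side [-48.4 -94.5] units [-0.094  0.095] turn 0.0
fwd [  1.4 -53.8] units [0.305 0.302] turn 0.0
th0.600 [ -2.6 -49.7] units [-0.029  0.025] turn -0.0546
th0.514 [ -5.8 -44.9] units [-0.025  0.03 ] turn -0.0546
th0.429 [ -8.4 -39.5] units [-0.021  0.034] turn -0.0546
th0.343 [-10.3 -33.6] units [-0.016  0.038] turn -0.0546
th0.257 [-11.5 -27.4] units [-0.012  0.04 ] turn -0.0546
th0.171 [-11.9 -21. ] units [-0.007  0.042] turn -0.0546
th0.086 [-11.6 -14.5] units [-0.002  0.043] turn -0.0546
th0.000 [-10.5  -8. ] units [0.003 0.044] turn -0.0546
```

```bash
python3 -m pendant '[0,0,0.008,0,0,0,0, -0.047,0.047,0,0,0,0,0, -0.047,0.048,0,0,0,0,0, 0,0,0,0,0,0,0, 0.051,0.05,0,0,0,0,0, 0.051,0.05,0,0,0,0,0, 0.051,0.05,0,0,0,0,0, 0.051,0.05,0,0,0,0,0, 0.051,0.051,0,0,0,0,0, 0.05,0.051,0,0,0,0,0, 0,0,0,0,0,0,0]' 30
python3 - <<'E'
from path import *
s=robot.read_state();c=robot.get_calibration("wrist");cv2.imwrite("pics/w2.png",robot.snapshot("wrist")[:,:,::-1])
cv2.imwrite("pics/t2.png",cv2.resize(robot.snapshot("top")[90:215,170:345,::-1],None,fx=4,fy=4))
f=toF(s["tcp_pos"]*1000);th=s["ee_rot"][2]+np.pi-A;print(f,th,f+100*np.array([np.cos(th),np.sin(th)]))
E
```

```text
time: 7.78
tcp_pos: [0.6508, 0.063, 0.0253]
ee_rot: [-3.142, 0.001, -2.359]
force: [-0.1, -0.7, -0.8]
gripper_width: 0.0256
finger_force: 29.7
[  1.53885908 -52.87346696] 0.6866790929680854 [78.87442299 10.52377711]
```

View pics/t2.png

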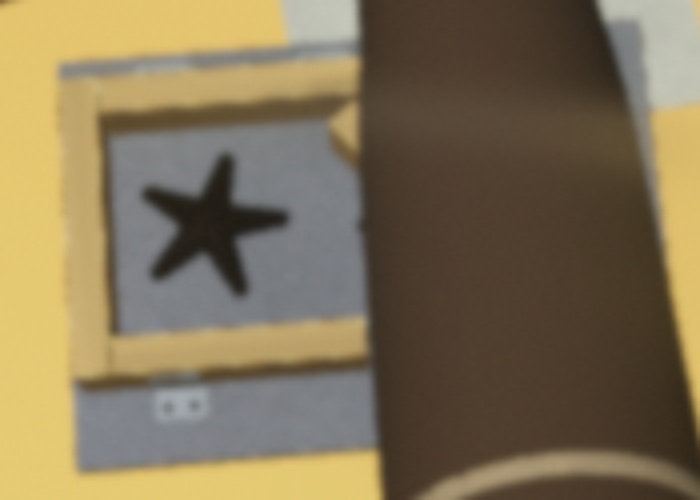

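The heel has gone in behind the post: its corner is at (345,125), next to the long wall, and the star has not moved. I'll swing the wall now.

```bash
python3 -m pendant '[-0.029,0.025,0,0,0,-0.055,0, -0.025,0.03,0,0,0,-0.055,0, -0.021,0.034,0,0,0,-0.054,0, -0.016,0.038,0,0,0,-0.055,0, 0,0,0,0,0,0,0]'; python3 -m pendant '[-0.012,0.04,0,0,0,-0.054,0, -0.007,0.042,0,0,0,-0.055,0, 0,0,0,0,0,0,0]'
python3 -c "
from path import *
s=robot.read_state();print(toF(s['tcp_pos']*1000),s['ee_rot'][2]+np.pi-A,s['wrist_torque'])"
```

```text
time: 8.5
tcp_pos: [0.636, 0.0812, 0.0255]
ee_rot: [-3.142, -0.0, -2.703]
force: [0.1, -0.3, -0.7]
gripper_width: 0.0256
finger_force: 29.6
time: 8.88
tcp_pos: [0.6334, 0.0934, 0.0255]
ee_rot: [-3.141, -0.0, -2.873]
force: [-0.3, 0.1, -1.3]
gripper_width: 0.0255
finger_force: 29.6
[-12.81374126 -20.94739879] 0.1730384333714822 [-0.02792337  0.00886303 -0.00314358]
```

```bash
python3 -m pendant '[0.001,0.043,0,0,0,-0.055,0, 0.003,0.03,0,0,0,-0.045,0, 0,0,0,0,0,0,0]'
python3 -c "
from path import *
s=robot.read_state();print(toF(s['tcp_pos']*1000),s['ee_rot'][2]+np.pi-A,s['wrist_torque'])
import pickle;pickle.dump(robot.get_calibration('wrist'),open('w3.pkl','wb'));cv2.imwrite('pics/w3.png',robot.snapshot('wrist')[:,:,::-1])"
```

```text
time: 9.25
tcp_pos: [0.6342, 0.1042, 0.0255]
ee_rot: [-3.141, -0.0, -3.03]
force: [0.2, -1.1, -1.3]
gripper_width: 0.0256
finger_force: 29.6
[-11.01036451 -10.25578852] 0.016350247127974532 [ 0.04873746  0.00462697 -0.08283524]
```

View pics/w3.png

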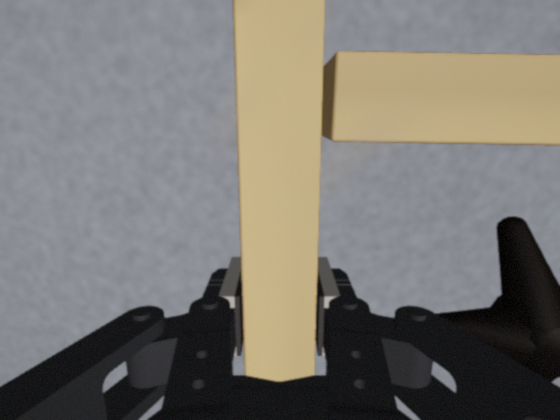

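The gate's inner edge is at column 323 and the short wall's end at column 338, so a gap of about 4 mm is left at the tip. I'll close the rest, watching the force.

```bash
python3 -m pendant '[0.007,0.012,0,0,0,-0.01,0, 0.004,0.008,0,0,0,0,0, 0,0,0,0,0,0,0]'
python3 -c "
from path import *
s=robot.read_state();print(toF(s['tcp_pos']*1000),s['ee_rot'][2]+np.pi-A,s['wrist_torque'])"
```

```text
time: 9.68
tcp_pos: [0.6356, 0.1065, 0.0255]
ee_rot: [-3.14, -0.001, -3.048]
force: [-1.8, -5.8, 1.5]
gripper_width: 0.0253
finger_force: 30.0
[-9.45624178 -8.12316042] -0.0018537434016071275 [-0.96261545  0.27911409  0.29761252]
```

```bash
python3 -m pendant '[0.006,0.002,-0.004,0,0,0,0, 0.004,0.002,-0.005,0,0,0,0, 0,0,0,0,0,0,0]'
python3 -c "
from path import *
s=robot.read_state();print(toF(s['tcp_pos']*1000),s['ee_rot'][2]+np.pi-A,s['wrist_torque'])"
```

```text
time: 10.05
tcp_pos: [0.6358, 0.1066, 0.0253]
ee_rot: [-3.139, -0.002, -3.048]
force: [-10.3, -7.2, 9.9]
gripper_width: 0.0256
finger_force: 31.4
[-9.22889856 -8.05634189] -0.0019932291274780967 [-1.36259776  1.66509632  0.35849221]
```

```bash
python3 -m pendant '[0,0,0,0,0,0,0.48, 0,0,0,0,0,0,0.48, 0,0,0,0,0,0,0.48, 0,0,0.15,0,0,0,0.48, 0,0,0.3,0,0,0,0.48, 0,0,0.3,0,0,0,0.48, 0,0,0.3,0,0,0,0.48,0,0,0,0,0,0,0.48]'
python3 - <<'E'
from path import *
import pickle
s=robot.read_state();print(toF(s['tcp_pos']*1000),s['ee_rot'])
pickle.dump(robot.get_calibration('wrist'),open('w4.pkl','wb'));cv2.imwrite('pics/w4.png',robot.snapshot('wrist')[:,:,::-1])
E
```

```text
time: 11.05
tcp_pos: [0.6395, 0.1087, 0.1862]
ee_rot: [3.141, 0.008, -3.048]
force: [0.1, 0.3, -0.1]
gripper_width: 0.0408
finger_force: 0.0
[-5.3600916  -6.34506703] [ 3.14078137  0.0077262  -3.04801263]
```

View pics/w4.png

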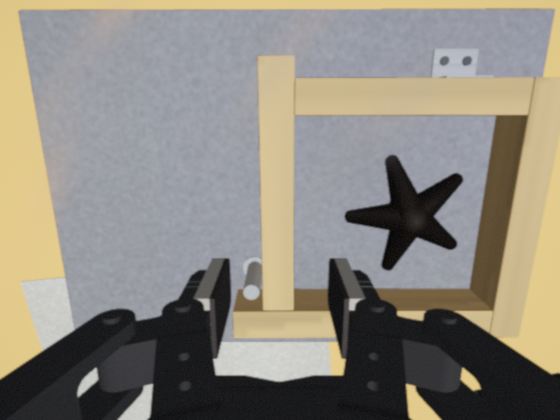

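The wall is shut: its inner edge (column 294) meets the short wall's end, its heel (row 310) meets the long wall, the post stands outside at (252,290), and the star is untouched. Next is the weight.

```bash
python3 - <<'E'
from path import *
import pickle
c=pickle.load(open("w4.pkl","rb"))
for n,p,z in [("tip out",(259,57),.054),("tip in",(294,57),.054),("heel out",(264,311),.054),("heel in",(294,311),.054),("post",(251,293),.062),("brdA",(23,11),.012),("brdB",(551,10),.012),("sw corner",(295,114),.054)]:
    w=onz("w",p,z,c)[:2]*1000; print(n,w.round(1),toF(w).round(1))
E
python3 -m pendant '[-0.105,0.278,0.02,0,0,0,1, -0.105,0.278,0.02,0,0,0,1, -0.105,0.278,0.02,0,0,0,1, -0.105,0.278,0.02,0,0,0,1, -0.105,0.278,0,0,0,0,1, -0.105,0.278,0,0,0,0,1, -0.105,0.278,0,0,0,0,1, -0.105,0.278,0,0,0,0,1,0,0,0,0,0,0,1,0,0,0,0,0,0,1]'
python3 - <<'E'
from path import *
import pickle
s=robot.read_state()
pickle.dump(robot.get_calibration('wrist'),open('w5.pkl','wb'));cv2.imwrite('pics/w5.png',robot.snapshot('wrist')[:,:,::-1])
E
```

```text
tip out [537.8  86.4] [-108.7  -18.8]
tip in [535.5 110.6] [-108.7    5.5]
heel out [735.6 106.2] [ 90.1 -18. ]
heel in [733.2 131.4] [90.2  7.3]
post [715.5  94.3] [ 68.9 -27.9]
brdA [ 516.6 -101.3] [-147.7 -203.7]
brdB [477.5 307.4] [-147.7  207. ]
sw corner [573.5 115.4] [-70.4   6.6]
time: 12.35
tcp_pos: [0.511, 0.4413, 0.1922]
ee_rot: [-3.14, -0.002, -3.048]
force: [-0.2, 0.5, 0.9]
gripper_width: 0.0858
finger_force: 0.0
```

View pics/w5.png

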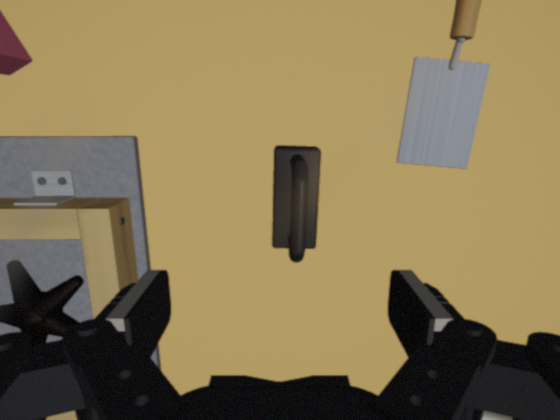

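The wrist view shows the weight's block at columns 274–319, rows 147–248, with the handle bar centred near (298,207), running from row 157 to row 258.

```bash
python3 - <<'E'
from path import *
import pickle
c=pickle.load(open("w5.pkl","rb"))
for n,p,z in [("bar far",(299,155),.078),("bar near",(297,261),.078),("blk",(276,147),.028),("blk",(320.5,148),.028),("blk",(273,248),.028),("blk",(317,248),.028)]:
    w=onz("w",p,z,c)*1000; print(n,w.round(1))
s=robot.read_state();print(s["tcp_pos"]*1000,s["ee_rot"])
E
```

```text
bar far [471.1 452.5  78. ]
bar near [550.4 459.5  78. ]
blk [471.5 435.9  28. ]
blk [468.8 472.8  28. ]
blk [560.5 441.4  28. ]
blk [556.9 480.6  28. ]
[511.37423797 440.8106989  192.61883579] [-3.14037891e+00 -1.21471330e-03 -3.04881176e+00]
```

```bash
python3 -m pendant '[0.01,0.107,0,0,0,-0.01,1, 0,0,-0.175,0,0,0,1, 0,0,-0.175,0,0,0,1, 0,0,-0.175,0,0,0,1, 0,0,-0.175,0,0,0,1, 0,0,-0.175,0,0,0,1, 0,0,0,0,0,0,0, 0,0,0,0,0,0,0, 0,0,0,0,0,0,0, 0,0,0,0,0,0,0, 0,0,0,0,0,0,0, 0,0,0,0,0,0,0]' 70
python3 -m pendant '[0,0,0,0,0,0,0, 0,0,0,0,0,0,0]' 70
```

```text
time: 13.9
tcp_pos: [0.5134, 0.4578, 0.0638]
ee_rot: [3.141, 0.002, -3.064]
force: [-0.2, -1.7, 6.1]
gripper_width: 0.0096
finger_force: 68.3
time: 14.15
tcp_pos: [0.5134, 0.4578, 0.0637]
ee_rot: [3.141, 0.002, -3.064]
force: [-0.2, -3.2, 6.1]
gripper_width: 0.0096
finger_force: 68.4
```

```bash
python3 -m pendant '[0,0,0.03,0,0,0,0, 0,0,0.12,0,0,0,0, 0,0,0.2,0,0,0,0, 0,0,0.2,0,0,0,0, 0,0,0.12,0,0,0,0, 0,0,0,0,0,0,0]' 70
python3 -m pendant '[0.04,-0.15,0,0,0,0.006,0, 0.06,-0.22,0,0,0,0.006,0, 0.08,-0.28,0,0,0,0,0, 0.08,-0.3,0,0,0,0,0, 0.08,-0.3,0,0,0,0,0, 0.08,-0.3,0,0,0,0,0, 0.08,-0.3,0,0,0,0,0, 0.08,-0.3,0,0,0,0,0, 0.08,-0.25,0,0,0,0,0, 0.04,-0.14,0,0,0,0,0, 0.01,-0.06,0,0,0,0,0, 0,0,0,0,0,0,0]'
python3 - <<'E'
from path import *
import pickle
s=robot.read_state();print(toF(s['tcp_pos']*1000),s['ee_rot'][2]+np.pi-A,s["force"],s["wrist_torque"],s["gripper_width"])
pickle.dump(robot.get_calibration('wrist'),open('w6.pkl','wb'));cv2.imwrite('pics/w6.png',robot.snapshot('wrist')[:,:,::-1])
E
```

```text
time: 14.9
tcp_pos: [0.5134, 0.4584, 0.1651]
ee_rot: [3.14, 0.002, -3.064]
force: [0.1, 0.3, -7.2]
gripper_width: 0.0095
finger_force: 68.7
time: 16.4
tcp_pos: [0.619, 0.068, 0.1625]
ee_rot: [3.141, -0.001, -3.045]
force: [-0.4, 0.8, -6.4]
gripper_width: 0.0095
finger_force: 68.6
[-29.61746073 -44.83721226] 0.0008861655579862904 [-0.41371378  0.80903459 -6.39722957] [0.0762045  0.02507846 0.00302819] 0.009485195879181925
```

View pics/w6.png

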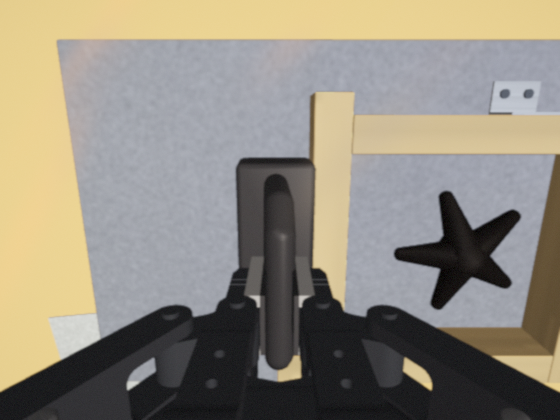

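The weight hangs level in the gripper, its block at columns 239–312 beside the shut wall, whose outer edge is at columns 312–316. I'll check the lateral gap before lowering.

```bash
python3 - <<'E'
from path import *
import pickle
c=pickle.load(open("w6.pkl","rb"))
for n,p,z in [("blk L far",(239,165),.127),("blk R far",(312,165),.127),("R near",(314,250),.127),("L near",(239.5,250),.127),("far edge",(275,159),.127),("gate out far",(311.5,94),.054),("gate out",(311.5,150),.054)]:
    w=onz("w",p,z,c)*1000; print(n,toF(w).round(1))
E
python3 -m pendant '[0,-0.015,-0.12,0,0,0,0, 0,0,-0.15,0,0,0,0, 0,0,-0.15,0,0,0,0, 0,0,-0.08,0,0,0,0, 0,0,-0.04,0,0,0,0, 0,0,0,0,0,0,0]'
```

```text
blk L far [-71.9 -63.4]
blk R far [-71.9 -27.7]
R near [-27.7 -25.6]
L near [-27.7 -64.4]
far edge [-74.8 -45.8]
gate out far [-108.5  -22.5]
gate out [-72.2 -21.6]
time: 17.2
tcp_pos: [0.6193, 0.0659, 0.0821]
ee_rot: [3.141, 0.0, -3.045]
force: [-0.5, -0.4, -6.6]
gripper_width: 0.0094
finger_force: 68.5
```

```bash
python3 -m pendant '[0,0,-0.03,0,0,0,0, -0.002,0.02,0,0,0,0,0, 0,0,0,0,0,0,0]'; python3 -m pendant '[-0.001,0.008,0,0,0,0,0, 0,0,0,0,0,0,0]'; python3 -m pendant '[-0.001,0.006,0,0,0,0,0, 0,0,0,0,0,0,0]'
```

```text
time: 17.58
tcp_pos: [0.6191, 0.0687, 0.0777]
ee_rot: [3.141, 0.0, -3.045]
force: [0.4, -0.0, -7.0]
gripper_width: 0.0097
finger_force: 68.6
time: 17.82
tcp_pos: [0.6189, 0.0698, 0.0775]
ee_rot: [3.142, 0.0, -3.045]
force: [-0.2, -1.1, -6.6]
gripper_width: 0.0096
finger_force: 68.6
time: 18.08
tcp_pos: [0.6187, 0.0707, 0.0774]
ee_rot: [3.142, 0.0, -3.045]
force: [-0.3, 0.7, -6.5]
gripper_width: 0.0094
finger_force: 68.6
```

```bash
python3 -m pendant '[-0.001,0.006,0,0,0,0,0, 0,0,0,0,0,0,0]'; python3 -m pendant '[0,0.005,0,0,0,0,0, 0,0,0,0,0,0,0]';
```

```text
time: 18.32
tcp_pos: [0.6186, 0.0715, 0.0774]
ee_rot: [-3.142, -0.0, -3.045]
force: [-0.3, -0.0, -7.0]
gripper_width: 0.0093
finger_force: 68.6
time: 18.58
tcp_pos: [0.6186, 0.0723, 0.0774]
ee_rot: [3.142, 0.0, -3.045]
force: [1.3, 0.1, -6.9]
gripper_width: 0.0096
finger_force: 68.6
```

```bash
python3 -m pendant '[0,0.005,0,0,0,0,0, 0,0,0,0,0,0,0]'; python3 -m pendant '[0,0.004,0,0,0,0,0, 0,0,0,0,0,0,0]'
```

```text
time: 18.82
tcp_pos: [0.6186, 0.073, 0.0774]
ee_rot: [-3.142, 0.0, -3.045]
force: [0.0, -0.1, -6.6]
gripper_width: 0.0095
finger_force: 68.6
time: 19.08
tcp_pos: [0.6186, 0.0734, 0.0774]
ee_rot: [-3.141, -0.0, -3.045]
force: [-0.5, 0.0, -7.1]
gripper_width: 0.0099
finger_force: 68.6
```

```bash
python3 - <<'E'
from path import *
c=robot.get_calibration('wrist');im=robot.snapshot('wrist')[:,:,::-1];cv2.imwrite('pics/w7.png',im)
g=cv2.cvtColor(np.ascontiguousarray(im),cv2.COLOR_BGR2HSV)
from h import proj
for fx in (-70,-60,-50):
    u=proj("w",[*(toW([fx,-21])/1000),.054],c); v=proj("w",[*(toW([fx,-24])/1000),.042],c); print(fx,u.round(),v.round())
    r=int(u[1]);a=int(v[0])-22
    print(a,"V",g[r,a:a+45,2].tolist());print("S",g[r,a:a+45,1].tolist())
E
```

```text
-70 [317. 173.] [309. 169.]
286 V [96, 95, 95, 97, 98, 97, 99, 101, 99, 102, 100, 102, 103, 105, 104, 107, 105, 107, 107, 108, 111, 110, 113, 113, 110, 107, 97, 93, 85, 91, 104, 115, 131, 166, 195, 211, 216, 217, 217, 216, 216, 217, 216, 215, 216]
S [16, 11, 16, 16, 18, 13, 18, 20, 18, 20, 18, 23, 17, 19, 17, 21, 17, 19, 24, 21, 25, 23, 27, 29, 28, 29, 34, 38, 51, 67, 86, 91, 101, 95, 85, 76, 72, 72, 72, 72, 71, 72, 73, 71, 71]
-60 [317. 194.] [308. 189.]
286 V [49, 47, 47, 49, 61, 84, 95, 96, 100, 99, 102, 103, 102, 103, 106, 107, 106, 106, 107, 109, 111, 112, 112, 111, 109, 103, 96, 91, 91, 102, 113, 125, 149, 182, 206, 216, 218, 217, 217, 217, 217, 218, 217, 218, 218]
S [26, 22, 27, 31, 25, 24, 21, 24, 23, 23, 25, 25, 28, 27, 29, 31, 29, 29, 29, 28, 30, 34, 34, 34, 37, 40, 45, 59, 70, 90, 99, 100, 98, 90, 79, 72, 71, 73, 71, 72, 73, 73, 72, 71, 71]
-50 [316. 215.] [308. 208.]
285 V [63, 64, 65, 67, 62, 64, 63, 61, 64, 83, 93, 96, 98, 98, 98, 97, 97, 99, 100, 100, 102, 102, 101, 101, 100, 94, 87, 78, 77, 84, 100, 109, 128, 168, 200, 214, 220, 220, 220, 220, 219, 220, 220, 219, 220]
S [20, 24, 20, 27, 29, 28, 28, 38, 28, 28, 27, 27, 23, 29, 26, 24, 24, 28, 26, 26, 25, 30, 25, 28, 33, 30, 29, 43, 46, 82, 99, 110, 114, 100, 85, 76, 73, 72, 72, 71, 72, 72, 73, 72, 73]
```

```bash
python3 - <<'E'
from path import *
c=robot.get_calibration('wrist')
for r in (170,190,208): print([toF(onz("w",(x,r),z,c)*1000).round(1).tolist() for x,z in ((318.5,.054),(311.5,.0418),(313,.0418),(314.5,.0418))])
for r,h in ((0,0),): 
    p=toW([-60,-19.5])/1000; print(proj("w",[*p,.054],c),proj("w",[*p,.0418],c))
E
python3 -m pendant '[0,0.004,0,0,0,0,0, 0,0,0,0,0,0,0]'; python3 -m pendant '[0,0.004,0,0,0,0,0, 0,0,0,0,0,0,0]'
```

```text
[[-71.1, -20.5], [-69.3, -22.5], [-69.3, -21.8], [-69.3, -21.1]]
[[-61.8, -20.2], [-59.3, -22.3], [-59.3, -21.6], [-59.3, -20.8]]
[[-53.2, -19.9], [-50.1, -22.1], [-50.1, -21.3], [-50.1, -20.6]]
[319.85228953 193.90684794] [317.18247606 188.6654031 ]
time: 19.38
tcp_pos: [0.6187, 0.0739, 0.0775]
ee_rot: [-3.141, 0.0, -3.045]
force: [-0.3, -2.2, -6.7]
gripper_width: 0.0092
finger_force: 68.7
time: 19.62
tcp_pos: [0.6187, 0.0744, 0.0776]
ee_rot: [-3.141, 0.0, -3.045]
force: [0.5, -3.4, -5.9]
gripper_width: 0.0094
finger_force: 68.9
```

```bash
python3 -m pendant '[0,-0.002,-0.004,0,0,0,0, 0,0,-0.004,0,0,0,0, 0,0,0,0,0,0,0]'; python3 -m pendant '[0,0,-0.004,0,0,0,0, 0,0,0,0,0,0,0]'
```

```text
time: 20.0
tcp_pos: [0.6187, 0.0745, 0.0763]
ee_rot: [-3.141, 0.0, -3.045]
force: [-0.1, -4.0, -4.8]
gripper_width: 0.0094
finger_force: 68.9
time: 20.25
tcp_pos: [0.6187, 0.0744, 0.0762]
ee_rot: [-3.141, 0.001, -3.045]
force: [-1.7, -4.0, 0.8]
gripper_width: 0.0094
finger_force: 69.5
```

```bash
python3 -m pendant '[0,0,0,0,0,0,0.3, 0,0,0,0,0,0,0.5, 0,0,0,0,0,0,0.5, 0,0,0.1,0,0,0,0.5, 0,0,0.25,0,0,0,0.5, 0,0,0.3,0,0,0,0.5, 0,0,0.3,0,0,0,0.5,0,0,0,0,0,0,0.5]'
python3 - <<'E'
from path import *
import pickle
pickle.dump(robot.get_calibration('wrist'),open('w8.pkl','wb'));cv2.imwrite('pics/w8.png',robot.snapshot('wrist')[:,:,::-1])
E
```

```text
time: 21.25
tcp_pos: [0.6205, 0.0748, 0.2239]
ee_rot: [3.141, 0.009, -3.045]
force: [0.7, -1.2, -0.3]
gripper_width: 0.0424
finger_force: 0.0
```

View pics/w8.png

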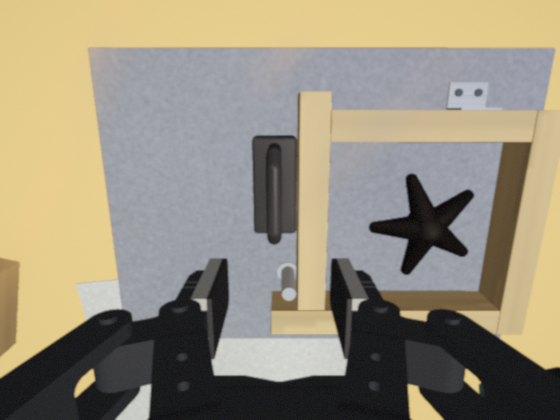

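The weight's block (columns 253–297, rows 136–233) stands along the outside of the shut wall, whose outer edge is at column 300. It lies between the post (288,290) and the swinging end (row 93), and the star is unmoved. One last numeric check of the seams.

```bash
python3 - <<'E'
from path import *
import pickle
for f,k,rows,xs,hc in (("w4","w4",(90,105),(286,304),280),("w8","w8",(118,134),(320,340),314)):
    c=pickle.load(open(k+".pkl","rb"));g=cv2.cvtColor(cv2.imread(f"pics/{f}.png"),cv2.COLOR_BGR2GRAY)
    print(f,g[rows[0]:rows[1],xs[0]:xs[1]].mean(0).round().tolist(),"heel col",g[300:318,hc-6:hc+6].mean(1).round().tolist())
c=pickle.load(open("w8.pkl","rb"))
for p,z in (((297,140),.04),((296,232),.04),((299,140),.054),((301,232),.054),((329.5,125),.054),((314,309),.054),((314,92),.054)): print(p,toF(onz("w",p,z,c)*1000).round(1))
E
```

```text
w4 [193.0, 193.0, 193.0, 193.0, 193.0, 193.0, 190.0, 179.0, 165.0, 171.0, 183.0, 186.0, 186.0, 186.0, 186.0, 186.0, 186.0, 186.0] heel col [194.0, 194.0, 194.0, 194.0, 194.0, 194.0, 194.0, 194.0, 194.0, 187.0, 158.0, 156.0, 174.0, 181.0, 181.0, 180.0, 178.0, 178.0]
w8 [195.0, 195.0, 195.0, 195.0, 195.0, 195.0, 195.0, 195.0, 194.0, 189.0, 170.0, 164.0, 179.0, 186.0, 188.0, 188.0, 188.0, 187.0, 187.0, 187.0] heel col [195.0, 195.0, 195.0, 195.0, 195.0, 195.0, 195.0, 195.0, 195.0, 186.0, 157.0, 171.0, 182.0, 182.0, 181.0, 180.0, 179.0, 179.0]
(297, 140) [-69.8 -21.2]
(296, 232) [ 15.3 -20.9]
(299, 140) [-70.9 -20.2]
(301, 232) [ 10.6 -17.1]
(329.5, 125) [-83.2   4.9]
(314, 309) [88.5 -3.3]
(314, 92) [-109.2   -8.6]
```

```bash
python3 -c "
from workcell import robot
print(robot.finish_job())"
```

```text
the job is handed in; nothing more can be done
None
```

The job is handed in at about 21 s: the loose wall was tucked behind the post and swung shut, with no visible gap at either end. The iron weight stands on the board along the wall's outside, about 1 mm or less away, between the post and the swinging end, and the star looks unmoved.

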